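Pair up the turned newel caps

TASK

Five turned newel caps stand about on the bench: two domed, two flat and one stepped. Slide each cap up to its twin so that the two domed ones stand rim to rim and the two flat ones stand rim to rim, as two pairs clear of each other and of the stepped cap. They are too wide to grip, so push them along the bench on their soles without lifting or tipping them, and leave the stepped cap and everything else on the bench where it lies.

Things in the scene. Friction and masses are not known exactly. Their poses are not given: they have to be found in the camera images.
- cap_dome_a: First domed cap. Turned newel cap, plain beech, 92 mm diameter, 0.18 to 0.33 kg. Mushroom: skirt, thin groove, smooth domed top, 56 mm high. Straight skirt, 92 mm wide, from the bench to 24 mm. Too wide to grip; slides on its flat sole. Origin: centre of the sole; z up (round: yaw means nothing). Widest again (92) at 31 mm, closing in above.
- cap_dome_b: Second domed cap, same as the first. Turned newel cap, plain beech, 92 mm diameter, 0.18 to 0.33 kg. Mushroom: skirt, thin groove, smooth domed top, 56 mm high. Straight skirt, 92 mm wide, from the bench to 24 mm. Too wide to grip; slides on its flat sole. Origin: centre of the sole; z up (round: yaw means nothing). Widest again (92) at 31 mm, closing in above.
- cap_flat_a: First flat cap. Turned newel cap, plain beech, 92 mm diameter, 0.18 to 0.33 kg. A flat-topped disc, 36 mm high, with two dark rings scribed in the top. Straight skirt, 92 mm wide, from the bench to 33 mm. Too wide to grip; slides on its flat sole. Origin: centre of the sole; z up (round: yaw means nothing).
- cap_flat_b: Second flat cap, same as the first. Turned newel cap, plain beech, 92 mm diameter, 0.18 to 0.33 kg. A flat-topped disc, 36 mm high, with two dark rings scribed in the top. Straight skirt, 92 mm wide, from the bench to 33 mm. Too wide to grip; slides on its flat sole. Origin: centre of the sole; z up (round: yaw means nothing).
- cap_step: The odd cap, it has no twin: leave it where it stands. Turned newel cap, plain beech, 92 mm diameter, 0.18 to 0.33 kg. Stepped: three tiers of 92, 80 and 68 mm diameter, 64 mm high in all; lower tier up to 27 mm, middle tier up to 45 mm. Straight skirt, 92 mm wide, from the bench to 25 mm. Too wide to grip; slides on its flat sole. Origin: centre of the sole; z up (round: yaw means nothing).
- glue_bottle: White glue bottle standing upright, 60 mm diameter, 170 mm high: the only tall thing among the caps. Not to be moved. Origin: centre of its underside.
- wax_tin: Flat round tin, 76 mm diameter, 30 mm high. Not to be moved. Origin: centre of its underside.
- tape_measure: Black tape measure lying flat, 60 mm along its own x (hook included 64) by 55 mm along y, 35 mm high. Not to be moved. Origin: centre of its underside.
- chuck: Steel four-jaw lathe chuck standing jaws up, 96 mm diameter, 68 mm high, 1.8 kg. Not to be moved. Origin: centre of its underside.
- sanding_block: Cork sanding block, 95 mm along its own x by 60 mm along y, 40 mm high. Not to be moved. Origin: centre of its underside.
- offcut: Dark wood offcut lying down, 120 mm along its own x by 50 mm along y, 50 mm high. Not to be moved. Origin: centre of its underside.
- gouge: Turning gouge lying along its own x, 340 mm long (170 mm either way from the origin), handle (33 mm thick) to -x, blade to +x. Lies along the far edge of the work area. Not to be moved. Origin: middle of its length, at bench level.
Not all that is in view belongs to the job. What is shaped like the cap_dome_a but green or turquoise is not meant.

How it is judged:
At the end, for the whole second after the job is handed in: Twin caps rim to rim (gap under 8 mm), at least 12 mm clear of caps of another shape; all five caps upright and at rest on the bench; the stepped cap and the seven other things within 20 mm of where they began (horizontal distance between cap_dome_a and cap_dome_b below 0.1 m and horizontal distance between cap_flat_a and cap_flat_b below 0.1 m and horizontal distance between each of cap_flat_a, cap_flat_b, cap_step and cap_dome_a above 0.104 m and horizontal distance between each of cap_flat_a, cap_flat_b, cap_step and cap_dome_b above 0.104 m and horizontal distance between cap_step and cap_flat_a above 0.104 m and horizontal distance between cap_step and cap_flat_b above 0.104 m and height (world z) of each of cap_dome_a, cap_dome_b, cap_flat_a, cap_flat_b, cap_step below 0.006 m and angle between each of cap_dome_a, cap_dome_b, cap_flat_a, cap_flat_b, cap_step's own z axis and vertical below 0.08 rad and linear speed of each of cap_dome_a, cap_dome_b, cap_flat_a, cap_flat_b, cap_step below 0.01 m/s and distance of each of cap_step, glue_bottle, wax_tin, tape_measure, chuck, sanding_block, offcut, gouge from where it was at the start of the episode below 0.02 m); the robot touches nothing.
It fails at once if a cap is lifted off the bench or tipped over (height (world z) of any of cap_dome_a, cap_dome_b, cap_flat_a, cap_flat_b, cap_step above 0.015 m or angle between any of cap_dome_a, cap_dome_b, cap_flat_a, cap_flat_b, cap_step's own z axis and vertical above 0.3 rad).
It fails at once if the stepped cap, which has no twin, is shifted by more than 20 mm (distance of cap_step from where it was at the start of the episode above 0.02 m).
It fails at once if something else on the bench (bottle, tin, tape measure, chuck, sanding block, offcut, gouge) is shifted by more than 20 mm (distance of any of glue_bottle, wax_tin, tape_measure, chuck, sanding_block, offcut, gouge from where it was at the start of the episode above 0.02 m).
It also fails if it takes over 72 s, if anything falls off the work surface, if the arm or the gripper's body presses on something with over 40 N, if the wrist force passes 120 N, or if a joint passes its speed limit or range.

ROBOT

A 7-joint arm with a two-finger parallel gripper is mounted at the origin on the work surface. World frame = base frame: x ahead of the robot, y to its left, z up, the work surface at z = 0. Lengths are in m, angles in rad, forces in N, time in s.
With the tool pointing down it reaches from about 0.425 to 0.925 m from the base axis. Payload 6.8 kg.
Tool frame: the origin (TCP) lies at the very end of the fingers, on their centre line; the grasp point (between the pads) lies bot.grip_depth behind it (bot.grip_depth is the distance from the TCP to the grasp point, in m); z points along the fingers, y is the line along which they close (so a half turn about z gives the same grasp; the last joint's range is limited). The gripper opens to 85 mm and grips with 20 to 120 N. Pads are 22 mm wide; open, the fingers measure 114 mm over their backs; the gripper's body (76 mm by 85 mm) begins 54 mm behind the grasp point. The pads swing forward as they close: fully open they stand 13 mm farther back than shut.
Start: joints at [1.063, 0.477, 0.022, 1.555, -0.011, 1.109, -0.083], TCP at [0.263, -0.622, 0.231] pointing down, gripper open.
Joint ranges: [-2.96, 2.96], [-0.34, 2.1], [-1.41, 1.46], [0.24, 2.44], [-1.37, 4.51], [0.17, 1.92], [-2.96, 2.96]. Speed limits (rad/s): [2.39, 2.39, 3.14, 3.14, 3.14, 3.14, 3.14].

INTERFACE

Orientations are given as a unit quaternion [w, x, y, z].
In Python, from station import bot gives the robot as it stands.
- The arm moves only by the tool send_rows, never from a script. Its arguments are lists of equal length, an entry for each row: "slide": the shift along the tool's x, y, z in mm, a list of three; "roll": the turn about the tool's z in degrees; "claw": the opening, from 0 (shut) to 1 (fully open). A call has exactly 8 rows; each row is the pose to reach, as a shift and turn from the pose commanded when the call began, along the tool's axes at that moment; what a row does not reach only later rows make up. A row lasts 1/12 s, in which the tool goes at most 41.7 mm and 7.16 degrees, less where a joint would pass 70% of its speed; a pose out of reach is approached as far as the arm can. A call with a gripper value outside its range is refused whole. The fingers move at their own pace and stop on an object; "force" is the grip in N (left out, the last holds). Time passes only in rows, so rows that repeat a pose let the fingers close, or fill a call up. It gives the time, the measured TCP pose, the force, the opening and the grip force at its end, in the units of the state.
- bot.get_obs(): the state, without advancing time (a new reading comes with each control period).
- bot.read_camera(name): name is "scene" or "top" or "wrist"; returns the picture (420x560x3 uint8, red, green, blue); there is no depth.
- bot.camera_model(name): a dict with "camera_matrix" (3x3 intrinsics, pixels), "camera_from_world" (4x4, takes a point from world to camera coordinates). Camera axes: x right, y down, z forward; pixel columns grow to the right and rows downward; lengths in m; the calibration is good to about 2 mm. A picture is of the moment at which its call begins: read the wrist's pose just before it. camera_model takes no time and is no camera call; for the wrist camera it gives the pose at the moment of the call.
- bot.hand_in(): hands the job in; it is judged then, once.
The state is a dict: "t": time; "q": joint angles; "joint_vel": joint speeds; "joint_torque": joint torques, N m; "eef_pos": TCP position; "tool_rot": TCP orientation; "contact_force": force on the tool from outside, world axes, zero at the start; "torque": the same for the moment, N m; "gripper_width": opening from 0.0 (shut) to 1.0 (fully open); "grasp_force": force on a finger pad.
Only numpy, scipy, OpenCV 4.12 (cv2) and the standard library are available. Lean on these libraries where they do the work, as an engineer would, in place of code of your own. Each camera call takes 0.05 s, during which the arm holds its last target. There are 200 camera calls.

## Working session

There is one attempt and no reset: what is moved stays moved. The work goes in short steps, Python scripts to look and compute and a tool call to move; the robot and the scene stay as the last step left them, time stands still between calls to the robot, and variables do not carry over. Pictures are saved under pics/ and viewed, at most 10 in all, crops included, and the job is handed in when it is done.

Besides the shell and the picture viewer there is one more tool, called after "Call:" as name(argument=value, ...) on one line, values as JSON. send_rows: Moves the arm, as the interface text tells. Its arguments: {"type":"object","properties":{"slide":{"type":"array","items":{"type":"array","items":{"type":"number"}}},"roll":{"type":"array","items":{"type":"number"}},"claw":{"type":"array","items":{"type":"number"}},"force":{"type":"number"}},"required":["slide","roll","claw"]}

```bash
mkdir -p pics
python3 - <<'E'
from station import bot
import cv2,numpy as np
o=bot.get_obs();print(o['t'],o['eef_pos'],o['tool_rot'],o['gripper_width'],bot.grip_depth)
for n in('top','scene'):
    im=bot.read_camera(n);np.save(f'pics/{n}0.npy',im)
    cv2.imwrite(f'pics/{n}0.png',cv2.resize(im[:,:,::-1],(800,600),interpolation=cv2.INTER_CUBIC))
    m=bot.camera_model(n);print(n,np.round(m['camera_matrix'],1).tolist(),np.round(m['camera_from_world'],3).tolist())
E
```

```text
0.0 [ 0.26249386 -0.62121238  0.23033631] [-8.83419482e-04  9.80087727e-01  1.98562873e-01 -2.27291025e-04] 0.999400556014759 0.0187
top [[527.3, 0.0, 268.8], [0.0, 527.3, 212.5], [0.0, 0.0, 1.0]] [[0.011, -1.0, -0.0, 0.005], [-0.99, -0.011, -0.14, 0.565], [0.14, 0.002, -0.99, 1.522], [0.0, 0.0, 0.0, 1.0]]
scene [[526.4, 0.0, 278.9], [0.0, 526.4, 212.9], [0.0, 0.0, 1.0]] [[0.842, 0.54, 0.011, -0.482], [0.46, -0.707, -0.537, -0.258], [-0.282, 0.458, -0.843, 1.596], [0.0, 0.0, 0.0, 1.0]]
```

View pics/top0.png

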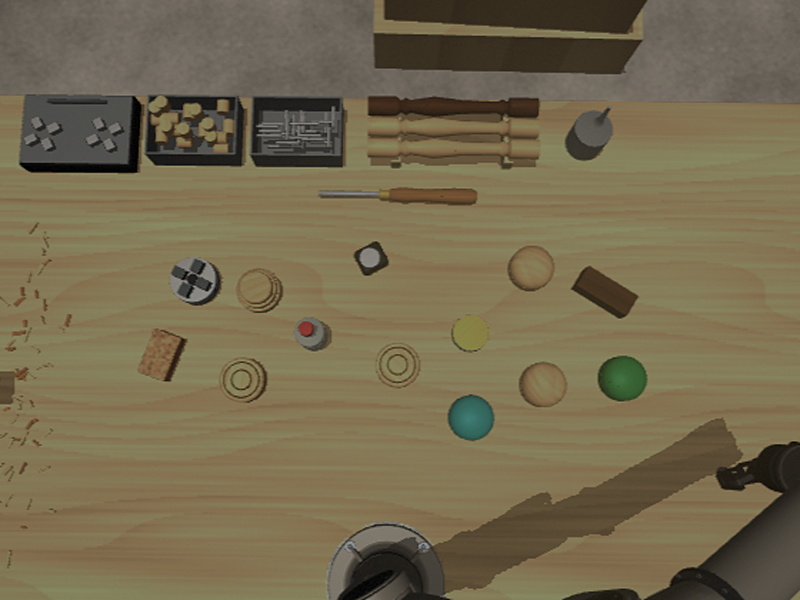

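View pics/scene0.png

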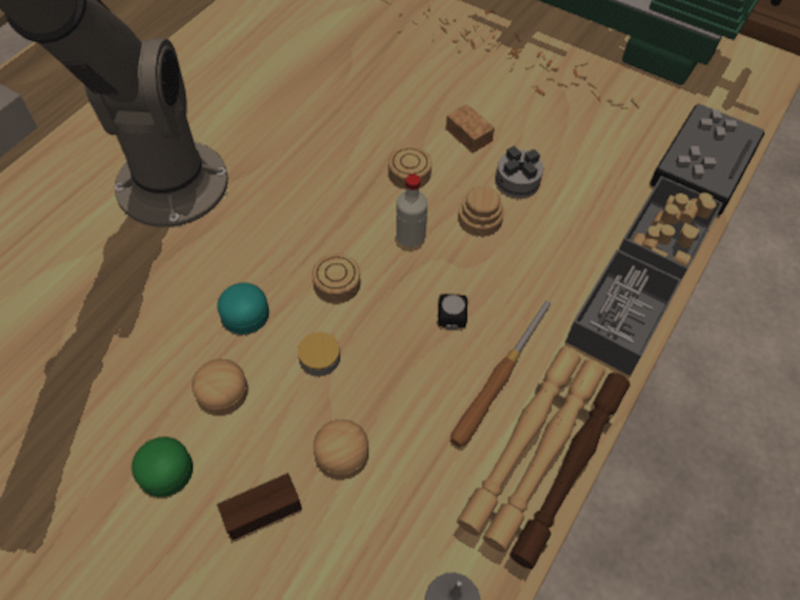

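In the 800x600 top view, the plain beech domes are at (531,268) and (543,384). Green (622,378) and turquoise (471,417) are decoys, since only the plain ones are beech. The flat, ringed caps are at (243,380) and (398,366), and the stepped cap is at (259,290). I'll confirm these in one enlarged crop with a metric overlay.

```bash
cat > h.py <<'E'
from station import bot
import numpy as np,cv2
def ray(n,u,v,z,m=None):
    m=m or bot.camera_model(n);K=np.array(m['camera_matrix']);T=np.array(m['camera_from_world']);R=T[:3,:3];c=-R.T@T[:3,3]
    d=R.T@np.linalg.inv(K)@[u,v,1];return (c+d*(z-c[2])/d[2])[:2]
def proj(n,P,m=None):
    m=m or bot.camera_model(n);K=np.array(m['camera_matrix']);T=np.array(m['camera_from_world'])
    p=(np.c_[np.atleast_2d(P),np.ones(len(np.atleast_2d(P)))]@T.T)[:,:3]@K.T;return p[:,:2]/p[:,2:]
def circle(x,y,z,r):
    a=np.linspace(0,2*np.pi,60);return np.c_[x+r*np.cos(a),y+r*np.sin(a),0*a+z]
E
python3 - <<'E'
from h import *
im=np.load('pics/top0.npy')[:,:,::-1]
pts=dict(domeFar=(531,268,.033,.046),domeNear=(543,384,.033,.046),green=(622,378,.033,.046),turq=(471,417,.033,.046),flatL=(242,380,.036,.045),flatR=(398,365,.036,.045),step=(259,286,.064,.034),bottle=(307,328,.17,.01),tin=(470,332,.03,.038),tape=(371,257,.035,.03),chuck=(194,280,.068,.048),sand=(162,354,.04,.04),off=(604,291,.05,.06))
s=2.8;x0,y0=105,155
cr=cv2.resize(im[y0:y0+145,x0:x0+283+80],None,fx=2.2,fy=2.2,interpolation=cv2.INTER_CUBIC);s=2.2
for k,(u,v,z,r) in pts.items():
    x,y=ray('top',(u+.5)*.7-.5,(v+.5)*.7-.5,z);print(k,round(x,3),round(y,3),'r',round(np.hypot(x,y),3))
    p=(proj('top',circle(x,y,z,r))-[x0,y0]+.5)*s-.5
    cv2.polylines(cr,[np.int32(p*8)],True,(255,0,0),1,cv2.LINE_AA,3)
cv2.imwrite('pics/crop1.png',cr)
E
```

```text
domeFar 0.645 -0.296 r 0.709
domeNear 0.403 -0.316 r 0.512
green 0.417 -0.479 r 0.635
turq 0.334 -0.168 r 0.374
flatL 0.404 0.301 r 0.504
flatR 0.438 -0.019 r 0.439
step 0.595 0.268 r 0.652
bottle 0.498 0.156 r 0.522
tin 0.509 -0.167 r 0.536
tape 0.664 0.04 r 0.665
chuck 0.605 0.4 r 0.726
sand 0.455 0.466 r 0.651
off 0.595 -0.442 r 0.741
```

View pics/crop1.png

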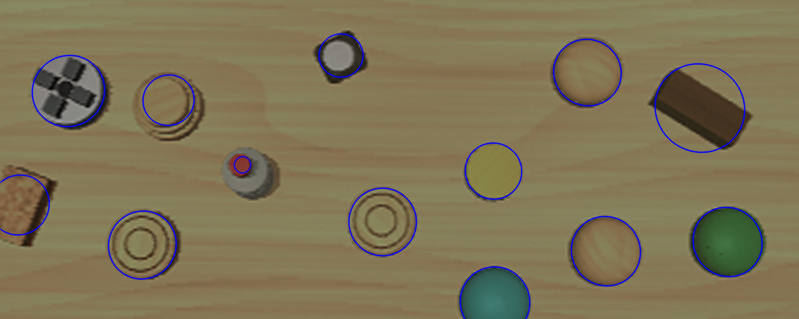

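The overlay circles (46, 45 and 38 mm radii) fit well, and the beech domes at (587,72) and (605,250) in the crop are clearly distinct from green and turquoise. Plan:
- **Domes:** cradle-push the far dome toward the near one, with the fingers about 50 mm apart.
- **Flat caps:** push the left flat past the bottle along x≈0.404, then push the right flat to meet it.

Call:
send_rows(slide=[[320,-74,0],[320,-74,0],[320,-74,0],[320,-74,0],[320,-74,0],[320,-74,0],[320,-74,0],[320,-74,0]], roll=[18,18,18,18,18,18,18,18], claw=[0.6,0.6,0.6,0.6,0.6,0.6,0.6,0.6])

```text
t: 0.77
eef_pos: [0.5308, -0.4265, 0.2309]
tool_rot: [-0.001, 0.999, 0.044, 0.0]
contact_force: [0.6, -0.4, -0.2]
gripper_width: 0.601
grasp_force: 0.0
```

```bash
cat >> h.py <<'E'
def to(*targets,yaw=None):
    # world xyz targets -> slide (mm) in present tool axes; yaw = world angle (deg) wanted of tool x -> roll
    o=bot.get_obs();w,x,y,z=o['tool_rot'];from_=np.array(o['eef_pos'])
    from scipy.spatial.transform import Rotation as Ro
    R=Ro.from_quat([x,y,z,w]).as_matrix();a=np.degrees(np.arctan2(R[1,0],R[0,0]))
    print('t',round(o['t'],2),'p',np.round(from_,4),'yaw',round(a,1),'w',round(float(o['gripper_width']),2),'f',np.round(o['contact_force'],1))
    for t in targets: print('slide',np.round(R.T@(np.array(t)-from_)*1000,1))
    if yaw is not None: print('roll',round(-((yaw-a+180)%360-180),1))
E
python3 - <<'E'
from h import *
to((.72,-.290,.15),(.72,-.29,.008),yaw=4.7)
m=bot.camera_model('scene')
print('bottle base centre in scene 800px',proj('scene',[(.498,.156,0),(.498,.156,.17)],m)/.7, 'gouge ends',[ray('top',u*.7,v*.7,.015).round(3) for u,v in((318,194),(477,197))])
E
```

```text
t 0.77 p [ 0.5308 -0.4265  0.2309] yaw 5.0 w 0.6 f [ 0.6 -0.4 -0.2]
slide [ 200.3 -119.4   81. ]
slide [ 200.3 -119.3  223. ]
roll 0.3
bottle base centre in scene 800px [[408.86968844 235.69890342]
 [410.98981099 178.92726607]] gouge ends [array([0.804, 0.156]), array([ 0.801, -0.186])]
```

Call:
send_rows(slide=[[34,-20,10],[67,-40,20],[100,-60,30],[134,-80,40],[167,-100,50],[200,-119,60],[200,-119,90],[200,-119,130]], roll=[0,0,0,0,0,0,0,0], claw=[0.6,0.6,0.6,0.6,0.6,0.6,0.6,0.6])

```text
t: 1.43
eef_pos: [0.7228, -0.2897, 0.1031]
tool_rot: [0.0, 0.999, 0.046, 0.004]
contact_force: [0.7, -1.1, -0.8]
gripper_width: 0.598
grasp_force: 0.0
```

Run:
```python
from h import *
to((.72,-.29,.008),yaw=4.7)
im=bot.read_camera('wrist');cv2.imwrite('pics/w1.png',im[:,:,::-1])
```

```text
t 1.43 p [ 0.7228 -0.2897  0.1031] yaw 5.2 w 0.6 f [ 0.7 -1.1 -0.8]
slide [-3.5 -0.  95.1]
roll 0.5
```

View pics/w1.png

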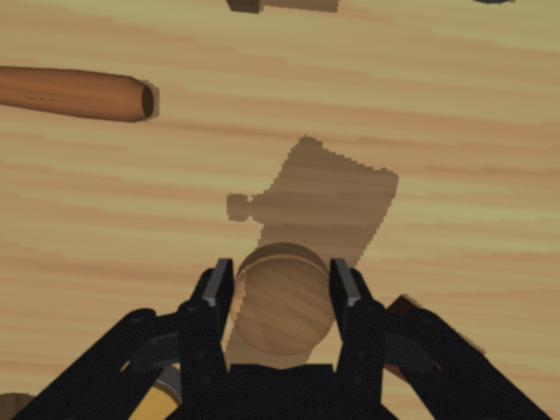

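Run:
```python
from h import *
print(proj('wrist',[(.691,-.296,.033),(.645,-.296,.056),(.645,-.25,.033),(.645,-.342,.033),(.712,-.29,.10)]).round())
```

```text
[[288. 258.]
 [282. 329.]
 [225. 304.]
 [339. 313.]
 [282. 283.]]
```

Call:
send_rows(slide=[[0,0,30],[0,0,60],[0,0,80],[0,0,92],[0,0,95],[0,0,95],[0,0,95],[0,0,95]], roll=[0,0,0,0,0,0,0,0], claw=[0.6,0.6,0.6,0.6,0.6,0.6,0.6,0.6])

```text
t: 2.15
eef_pos: [0.7191, -0.294, 0.0086]
tool_rot: [0.001, 0.999, 0.043, 0.001]
contact_force: [0.7, 0.7, 0.3]
gripper_width: 0.604
grasp_force: 0.0
```

Run:
```python
from h import *
d=np.array([.9966,.082]);n=np.array([.403,-.316])
for s in(.05+.25,.05+.12,.05+.092): to((*(n+d*s),.008),yaw=4.7)
```

```text
t 2.15 p [ 0.7191 -0.294   0.0086] yaw 4.9 w 0.6 f [0.7 0.7 0.3]
slide [-16.9  -4.1   0.6]
roll 0.2
t 2.15 p [ 0.7191 -0.294   0.0086] yaw 4.9 w 0.6 f [0.7 0.7 0.3]
slide [-146.8   -4.5    0.2]
roll 0.2
t 2.15 p [ 0.7191 -0.294   0.0086] yaw 4.9 w 0.6 f [0.7 0.7 0.3]
slide [-1.748e+02 -4.600e+00  1.000e-01]
roll 0.2
```

Call:
send_rows(slide=[[-12,-4,0],[-22,-4,0],[-36,-4,0],[-54,-4,0],[-72,-4,0],[-90,-4,0],[-106,-4,0],[-120,-4,0]], roll=[0,0,0,0,0,0,0,0], claw=[0.6,0.6,0.6,0.6,0.6,0.6,0.6,0.6])

```text
t: 2.82
eef_pos: [0.5987, -0.3003, 0.0085]
tool_rot: [0.001, 0.999, 0.043, 0.002]
contact_force: [2.2, -0.0, -1.0]
gripper_width: 0.596
grasp_force: 0.9
```

Call:
send_rows(slide=[[-10,0,0],[-18,0,0],[-24,0,0],[-29,0,0],[-33,0,0],[-36,0,0],[-38,0,0],[-38,0,0]], roll=[0,0,0,0,0,0,0,0], claw=[0.6,0.6,0.6,0.6,0.6,0.6,0.6,0.6])

```text
t: 3.48
eef_pos: [0.5627, -0.3031, 0.0078]
tool_rot: [0.001, 0.999, 0.043, 0.002]
contact_force: [4.9, 0.2, 4.8]
gripper_width: 0.602
grasp_force: 3.0
```

Run:
```python
from h import *
d=np.array([.9966,.082]);n=np.array([.403,-.316])
to((*(n+d*.142),.008))
im=bot.read_camera('top');cr=im[225:305,300:460,::-1]
cv2.imwrite('pics/d1.png',cv2.resize(cr,None,fx=5,fy=5,interpolation=cv2.INTER_CUBIC))
```

```text
t 3.48 p [ 0.5627 -0.3031  0.0078] yaw 5.0 w 0.6 f [4.9 0.2 4.8]
slide [-18.3  -0.3  -0.3]
```

View pics/d1.png

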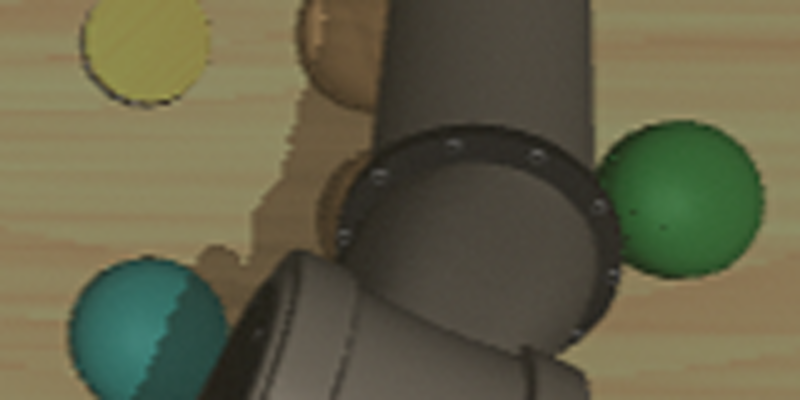

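The moving dome's lower edge is at crop y≈108 and the near dome's upper edge at y≈150, which leaves about 20 mm and agrees with the computed 18 mm. I'll close it slowly.

Call:
send_rows(slide=[[-4,0,0],[-8,0,0],[-12,0,0],[-15,0,0],[-18,0,0],[-20,0,0],[-21,0,0],[-21,0,0]], roll=[0,0,0,0,0,0,0,0], claw=[0.6,0.6,0.6,0.6,0.6,0.6,0.6,0.6])

```text
t: 4.2
eef_pos: [0.5423, -0.3048, 0.0077]
tool_rot: [0.001, 0.999, 0.043, 0.003]
contact_force: [5.8, 0.8, 4.5]
gripper_width: 0.598
grasp_force: 3.4
```

Call:
send_rows(slide=[[5,0,0],[14,0,0],[26,0,0],[30,0,-20],[30,0,-55],[30,0,-95],[30,0,-135],[30,0,-172]], roll=[0,0,0,0,0,0,0,0], claw=[0.6,0.6,0.6,0.6,0.6,0.6,0.6,0.6])

```text
t: 4.87
eef_pos: [0.5685, -0.3019, 0.1797]
tool_rot: [-0.0, 0.999, 0.043, -0.001]
contact_force: [0.7, -0.8, -0.2]
gripper_width: 0.602
grasp_force: 0.0
```

Run:
```python
from h import *
to((.404,.385,.18),yaw=90);to((.404,.385,.18),yaw=-90)
```

```text
t 4.87 p [ 0.5685 -0.3019  0.1797] yaw 4.9 w 0.6 f [ 0.7 -0.8 -0.2]
slide [-1.051e+02 -6.984e+02  4.000e-01]
roll -85.1
t 4.87 p [ 0.5685 -0.3019  0.1797] yaw 4.9 w 0.6 f [ 0.7 -0.8 -0.2]
slide [-1.051e+02 -6.984e+02  4.000e-01]
roll 94.9
```

Call:
send_rows(slide=[[-6,-30,-25],[-12,-60,-50],[-18,-98,-65],[-24,-136,-80],[-30,-176,-80],[-36,-216,-80],[-42,-256,-80],[-48,-296,-80]], roll=[-7,-14,-21,-28,-35,-42,-49,-56], claw=[0.6,0.6,0.6,0.6,0.6,0.6,0.6,0.6])

```text
t: 5.53
eef_pos: [0.4946, -0.0097, 0.258]
tool_rot: [-0.0, 0.861, 0.509, -0.001]
contact_force: [-0.0, 0.4, 0.2]
gripper_width: 0.6
grasp_force: 0.0
```

Run:
```python
from h import *
im=bot.read_camera('top');np.save('pics/t2.npy',im);cr=im[225:305,300:460,::-1]
cv2.imwrite('pics/d2.png',cv2.resize(cr,None,fx=5,fy=5,interpolation=cv2.INTER_CUBIC))
to((.404,.385,.2),yaw=90);print(bot.get_obs()['q'].round(2))
```

```text
t 5.58 p [ 4.929e-01 -4.000e-04  2.582e-01] yaw 62.3 w 0.6 f [-2.2  7.1 -0.1]
slide [ 299.6 -257.8   59.8]
roll -27.7
[ 0.2   0.17 -0.36  1.93  0.06  1.06 -0.67]
```

View pics/d2.png

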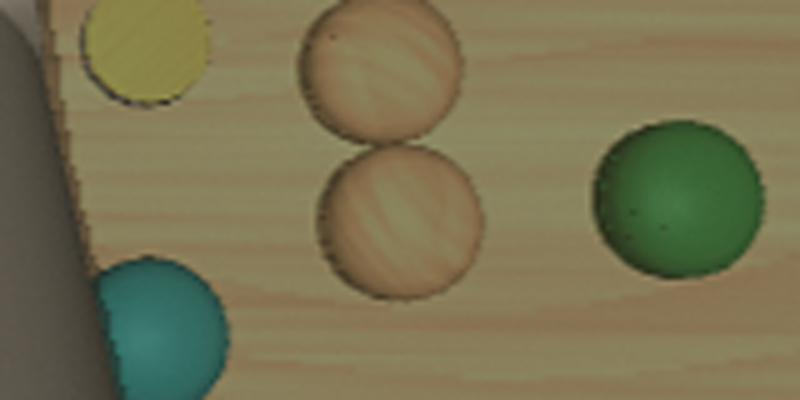

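Domes at crop (381,67) and (401,221) are touching: 31 px apart, about 92 mm. Now for the left flat cap.

Call:
send_rows(slide=[[30,-26,0],[60,-52,0],[90,-77,0],[120,-103,0],[150,-129,0],[180,-155,0],[210,-181,0],[240,-206,0]], roll=[-4,-8,-12,-16,-20,-24,-28,-28], claw=[0.6,0.6,0.6,0.6,0.6,0.6,0.6,0.6])

```text
t: 6.25
eef_pos: [0.4317, 0.2998, 0.2579]
tool_rot: [-0.0, 0.713, 0.701, -0.001]
contact_force: [1.3, 0.3, -0.3]
gripper_width: 0.601
grasp_force: 0.0
```

Run:
```python
from h import *
to((.404,.378,.1),(.404,.378,.008),yaw=90);print(bot.get_obs()['q'].round(2))
```

```text
t 6.25 p [0.4317 0.2998 0.2579] yaw 89.1 w 0.6 f [ 1.3  0.3 -0.3]
slide [ 78.  -28.8 157.8]
slide [ 78.1 -28.6 249.8]
roll -0.9
[-0.21  0.26 -0.61  1.85  0.17  1.09 -0.9 ]
```

Call:
send_rows(slide=[[36,-14,0],[74,-29,0],[74,-29,35],[74,-29,75],[74,-29,115],[74,-29,155],[74,-29,190],[74,-29,210]], roll=[-1,-1,-1,-1,-1,-1,-1,-1], claw=[0.6,0.6,0.6,0.6,0.6,0.6,0.6,0.6])

```text
t: 6.92
eef_pos: [0.4032, 0.3705, 0.0437]
tool_rot: [0.0, 0.708, 0.706, -0.004]
contact_force: [0.2, -0.9, 0.1]
gripper_width: 0.6
grasp_force: 0.0
```

Run:
```python
from h import *
to((.404,.374,.008),(.404,.17,.008),yaw=90)
print(proj('wrist',[(.404,.301,.036),(.404,.346,.036),(.449,.301,.036)]).round())
im=bot.read_camera('wrist');cv2.imwrite('pics/w2.png',im[:,:,::-1])
```

```text
t 6.92 p [0.4032 0.3705 0.0437] yaw 89.9 w 0.6 f [ 0.2 -0.9  0.1]
slide [ 3.7  0.9 35.6]
slide [-200.3    1.4   36.8]
roll -0.1
[[284. 360.]
 [284. 301.]
 [354. 360.]]
```

View pics/w2.png

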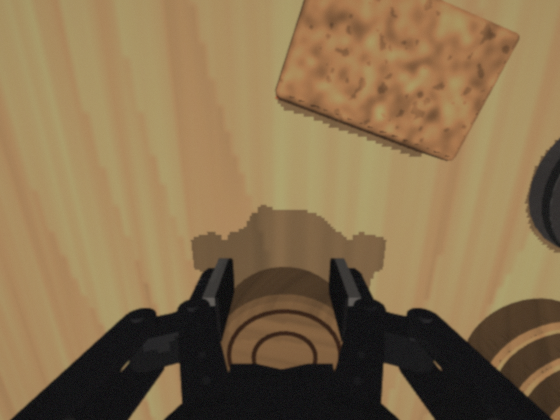

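The flat cap's ring centre is at (285,355), against a predicted (284,360), so it lies centred between the fingers. I'll descend and push.

Call:
send_rows(slide=[[2,1,20],[2,1,32],[2,1,36],[-5,1,36],[-15,1,36],[-27,1,36],[-43,1,36],[-59,1,36]], roll=[0,0,0,0,0,0,0,0], claw=[0.6,0.6,0.6,0.6,0.6,0.6,0.6,0.6])

```text
t: 7.63
eef_pos: [0.4065, 0.313, 0.0133]
tool_rot: [0.0, 0.708, 0.706, 0.001]
contact_force: [-0.6, 2.4, 2.7]
gripper_width: 0.603
grasp_force: 1.4
```

Call:
send_rows(slide=[[-18,0,0],[-36,0,0],[-54,0,0],[-72,0,0],[-88,0,0],[-100,0,0],[-108,0,0],[-112,0,0]], roll=[0,0,0,0,0,0,0,0], claw=[0.6,0.6,0.6,0.6,0.6,0.6,0.6,0.6])

```text
t: 8.3
eef_pos: [0.4062, 0.201, 0.0128]
tool_rot: [0.0, 0.708, 0.706, 0.001]
contact_force: [-0.2, 4.5, 4.1]
gripper_width: 0.601
grasp_force: 2.3
```

Run:
```python
from h import *
to((.404,.17,.008),(.404,.16,.008),yaw=90);print(bot.get_obs()['q'].round(2))
im=bot.read_camera('top');cr=im[200:300,150:310,::-1];np.save('pics/t3.npy',im)
cv2.imwrite('pics/f1.png',cv2.resize(cr,None,fx=5,fy=5,interpolation=cv2.INTER_CUBIC))
print((proj('top',[(.404,.13,.036),(.438,-.019,.036)])-[150,200])*5)
```

```text
t 8.3 p [0.4062 0.201  0.0128] yaw 89.8 w 0.6 f [-0.2  4.5  4.1]
slide [-31.   -2.1   4.8]
slide [-41.   -2.1   4.8]
roll -0.2
[-0.19  0.52 -0.49  2.2   0.49  0.52 -1.06]
[[387.75191006 332.47261523]
 [642.89738219 277.20568858]]
```

View pics/f1.png

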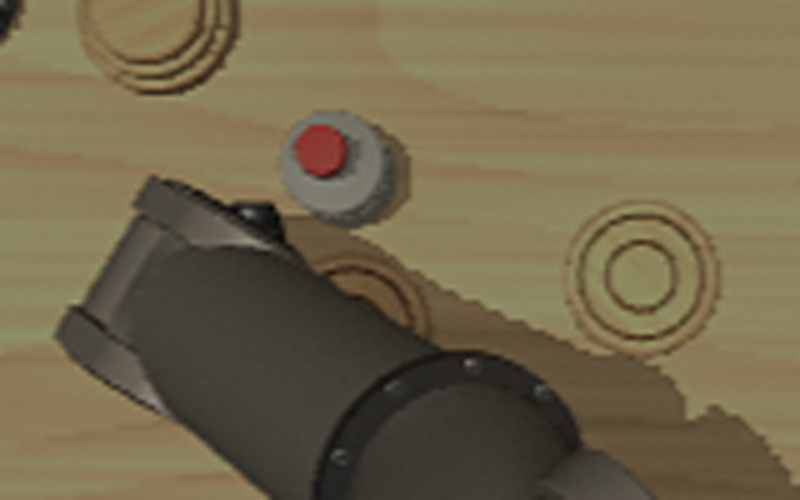

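Call:
send_rows(slide=[[8,0,0],[22,0,0],[30,0,-20],[30,0,-55],[30,0,-95],[30,0,-135],[30,0,-175],[30,0,-215]], roll=[0,0,0,0,0,0,0,0], claw=[0.6,0.6,0.6,0.6,0.6,0.6,0.6,0.6])

```text
t: 9.02
eef_pos: [0.4044, 0.2326, 0.2288]
tool_rot: [-0.0, 0.707, 0.707, -0.001]
contact_force: [0.9, -0.6, -0.4]
gripper_width: 0.599
grasp_force: 0.0
```

Run:
```python
from h import *
to((.438,-.09,.25),(.438,-.09,.008),yaw=90)
T=np.array(bot.camera_model('wrist')['camera_from_world']);print('cam pos',(-T[:3,:3].T@T[:3,3]).round(3))
print('black thing',[ray('top',150+255/5,200+212/5,z).round(3) for z in(.05,.08,.12)])
print('flatR',ray('top',150+642/5,200+276.5/5,.036).round(4))
im=bot.read_camera('top');np.save('pics/t4.npy',im);cr=im[200:300,150:310,::-1]
cv2.imwrite('pics/f2.png',cv2.resize(cr,None,fx=5,fy=5,interpolation=cv2.INTER_CUBIC))
```

```text
t 9.02 p [0.4044 0.2326 0.2288] yaw 90.0 w 0.6 f [ 0.9 -0.6 -0.4]
slide [-322.6   33.5  -21. ]
slide [-322.4   34.   221. ]
roll 0.0
cam pos [0.403 0.316 0.37 ]
black thing [array([0.473, 0.208]), array([0.47 , 0.204]), array([0.467, 0.199])]
flatR [ 0.4384 -0.0185]
```

Call:
send_rows(slide=[[0,0,-30],[-36,4,-30],[-76,8,-30],[-116,12,-30],[-156,16,-30],[-196,20,-30],[-236,25,-30],[-276,30,-30]], roll=[0,0,0,0,0,0,0,0], claw=[0.6,0.6,0.6,0.6,0.6,0.6,0.6,0.6])

```text
t: 9.73
eef_pos: [0.4347, -0.0452, 0.2571]
tool_rot: [-0.0, 0.707, 0.707, -0.001]
contact_force: [0.3, 0.1, -0.6]
gripper_width: 0.6
grasp_force: 0.0
```

Run:
```python
from h import *
to((.436,-.092,.1),yaw=90);print(bot.get_obs()['q'].round(2))
im=bot.read_camera('top');np.save('pics/t5.npy',im);cr=im[200:300,150:310,::-1]
cv2.imwrite('pics/f3.png',cv2.resize(cr,None,fx=5,fy=5,interpolation=cv2.INTER_CUBIC))
```

```text
t 9.73 p [ 0.4347 -0.0452  0.2571] yaw 90.0 w 0.6 f [ 0.3  0.1 -0.6]
slide [-46.8   1.5 157.1]
roll -0.0
[ 0.39  0.08 -0.44  2.04  0.04  1.03 -0.08]
```

View pics/f3.png

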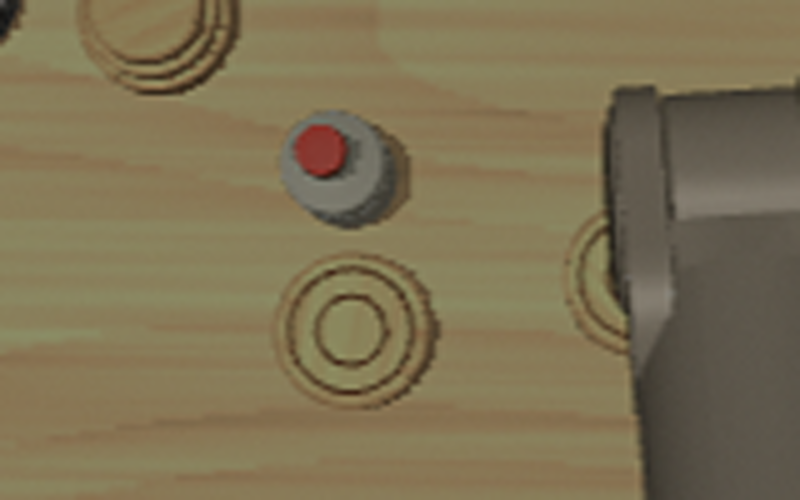

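The left flat is at crop (351,330), about (0.405, 0.151), and the bottle is untouched. Next I go down behind the right flat and push it +y.

Call:
send_rows(slide=[[-24,1,10],[-47,1,30],[-47,2,70],[-47,2,110],[-47,2,150],[-47,2,190],[-47,2,225],[-47,2,246]], roll=[0,0,0,0,0,0,0,0], claw=[0.6,0.6,0.6,0.6,0.6,0.6,0.6,0.6])

```text
t: 10.45
eef_pos: [0.4349, -0.0895, 0.0077]
tool_rot: [-0.002, 0.707, 0.707, -0.002]
contact_force: [-0.9, -0.3, 0.4]
gripper_width: 0.601
grasp_force: 0.0
```

Run:
```python
from h import *
print('L',ray('top',150+351.5/5,200+330.5/5,.036).round(4))
to((.438,.015,.01),yaw=90)
```

```text
L [0.4049 0.1512]
t 10.45 p [ 0.4349 -0.0895  0.0077] yaw 90.0 w 0.6 f [-0.9 -0.3  0.4]
slide [104.6   3.   -2.2]
roll -0.0
```

Call:
send_rows(slide=[[8,3,0],[16,3,0],[24,3,0],[36,3,0],[50,3,0],[64,3,0],[76,3,0],[84,3,0]], roll=[0,0,0,0,0,0,0,0], claw=[0.6,0.6,0.6,0.6,0.6,0.6,0.6,0.6])

```text
t: 11.12
eef_pos: [0.4417, -0.0049, 0.0132]
tool_rot: [0.001, 0.707, 0.707, 0.001]
contact_force: [0.3, -1.5, 1.4]
gripper_width: 0.599
grasp_force: 1.0
```

Call:
send_rows(slide=[[5,0,0],[9,0,0],[13,0,0],[16,0,0],[19,0,0],[22,0,0],[24,0,0],[24,0,0]], roll=[0,0,0,0,0,0,0,0], claw=[0.6,0.6,0.6,0.6,0.6,0.6,0.6,0.6])

```text
t: 11.78
eef_pos: [0.4412, 0.0159, 0.0121]
tool_rot: [0.001, 0.708, 0.706, -0.0]
contact_force: [0.6, -5.2, 5.3]
gripper_width: 0.599
grasp_force: 3.1
```

Call:
send_rows(slide=[[-8,0,0],[-20,0,0],[-30,0,-10],[-30,0,-50],[-40,0,-90],[-60,0,-125],[-90,0,-150],[-125,0,-165]], roll=[0,0,0,0,0,0,0,0], claw=[0.6,0.6,0.6,0.6,0.6,0.6,0.6,0.6])

```text
t: 12.45
eef_pos: [0.4416, -0.1081, 0.18]
tool_rot: [0.002, 0.707, 0.708, 0.002]
contact_force: [0.7, 0.0, 0.4]
gripper_width: 0.599
grasp_force: 0.0
```

Run:
```python
from h import *
to((.438,-.3,.2))
im=bot.read_camera('top');np.save('pics/t6.npy',im);cr=im[170:290,100:310,::-1]
cv2.imwrite('pics/f4.png',cv2.resize(cr,None,fx=3.8,fy=3.8,interpolation=cv2.INTER_CUBIC))
```

```text
t 12.45 p [ 0.4416 -0.1081  0.18  ] yaw 90.1 w 0.6 f [0.7 0.  0.4]
slide [-191.9   -3.7  -20. ]
```

View pics/f4.png

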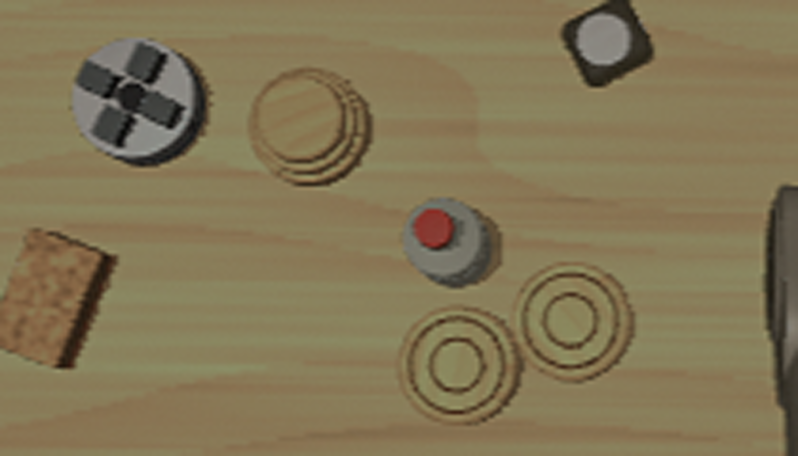

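Run:
```python
from h import *
a,b=[ray('top',100+(u+.5)/3.8-.5,170+(v+.5)/3.8-.5,.036) for u,v in((457.5,364.5),(571.5,320))]
c,d=[ray('top',300+(u+.5)/5-.5,225+(v+.5)/5-.5,.033) for u,v in((381,67),(401,221))]
print('flats',a,b,np.hypot(*(a-b)),'domes',c,d,np.hypot(*(c-d)))
A=np.load('pics/top0.npy').astype(float).mean(2);B=np.load('pics/t6.npy').astype(float).mean(2)
for k,(x,y,z) in dict(step=(.595,.268,.03),bottle=(.498,.156,.08),tape=(.664,.04,.03),chuck=(.605,.4,.04),sand=(.455,.466,.03)).items():
    u,v=proj('top',[(x,y,z)])[0].astype(int);s=np.s_[v-25:v+25,u-25:u+25]
    print(k,np.round(cv2.phaseCorrelate(A[s],B[s])[0],2))
```

```text
flats [0.40649102 0.15208028] [0.44172594 0.06485426] 0.09407378687940846 domes [ 0.49289891 -0.30569584] [ 0.40250818 -0.31587453] 0.09096201994356491
step [-0.    0.01]
bottle [-0.08  0.01]
tape [-0.05  0.02]
chuck [-0.01 -0.03]
sand [-0.04 -0.02]
```

Flat centres are about 94 mm apart and dome centres about 91 mm, both under the 100 mm limit. The stepped cap, bottle, tape, chuck and block have not moved and the arm is clear, so I'm handing in.

```bash
python3 -c "
from station import bot
print(bot.hand_in())"
```

```text
the job is handed in; nothing more can be done
None
```

I handed the job in at about 12.5 s with the two domed caps and the two flat caps each rim to rim (centres measured about 91 and 94 mm apart). The stepped cap and everything else looked unmoved, and hand-in returned no verdict.

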